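# Pack the night-round caddy

### The job

Pack the motion sensor light, its spare battery pack and the grey bottle into the open wooden caddy for the night round: all three standing upright, right way up, side by side on its floor. It is a snug fit, so set each one down rather than dropping it, and leave the bowl, keys and padlock where they lie.

Things in the scene. Friction and masses are not known exactly. Their poses are not given: they have to be found in the camera images.
- caddy: Open pale wooden caddy, immovable, at the left or right of the console. Origin: centre of its underside, z up, long direction its own y. Outside 84 (x) by 178 (y) mm, inside 68 by 154, floor 8 thick. End boards (+y, -y) 12 thick, 103 high; long sides (+x, -x) 8 thick, only 45 high.
- caddy_floor (a point): Centre of the caddy's inner floor, 8 mm above its origin; axes as the caddy's. Light, pack and bottle fit only in a row along y (38+46+58 mm in 154), thickness of light and pack along y: 12 mm to spare in all, no room for fingers between neighbours or at the end boards, only over the low long sides.
- trough: Darker wooden trough, immovable, across the console from the caddy; light and pack stand in it one behind the other. Origin: centre of its underside, z up, long direction its own x. Base 170 (x) by 92 (y) mm, 8 thick; side boards (+y, -y) 12 thick, 112 high, 68 apart inside, full length; ends (+x, -x) open.
- light: Motion sensor light: white plastic slab 38 thick (own x), 60 wide (own y), 100 mm high (z), about 0.25 kg; origin at the centre of its underside; round lens and lamp panel on its -x face. Starts upright in the trough, its x along the trough's x, 1 to 7 mm from each side board, 40 mm or more from the pack.
- pack: Battery pack: white plastic block 46 thick (own x), 62 wide (own y), 100 mm high (z), about 0.4 kg, grey seam round it, two flat steel terminals on top; origin at the centre of its underside. Starts upright in the trough before or behind the light, its x along the trough's x, up to 6 mm from each side board.
- bottle: Grey silicone bottle standing on the console, 151 mm high, about 0.33 kg: round body 58 across up to 100 mm, shoulder and neck above, ribbed grey twist cap 40 across from 121 to 151 mm. Origin: centre of its underside, z up its axis. The cap is screwed tight: the bottle can be lifted by it.
- bowl: Bystander: copper-coloured aluminium bowl, 110 mm across, 42 mm high, origin at the centre of its underside.
- keys: Bystander: pair of steel gate keys, side by side, lying flat; all within 55 mm of the origin, 5 mm thick; origin on the underside near the middle.
- padlock: Bystander: brass padlock lying flat, 77 mm long (own x, from -37 to +40 mm), 48 mm wide, 24 mm high; origin on its underside.
Things that resemble listed ones, but are neither listed nor needed, are in the scene too. What is shaped like the bottle but pink or purple is not meant.

How it is judged (in metres and radians):
At the end, for the whole second after the job is handed in: Light, battery pack and bottle each stand within the caddy (origin within 30 mm of its middle line and between its end boards), underside within 6 mm of its floor, upright within 0.12 rad and right way up, at rest (under 0.03 m/s) (z of light in the frame of caddy_floor between -0.006 and 0.006 m and x of light in the frame of caddy_floor between -0.03 and 0.03 m and y of light in the frame of caddy_floor between -0.077 and 0.077 m and angle between each of light, pack, bottle's own z axis and vertical below 0.12 rad and linear speed of each of light, pack, bottle below 0.03 m/s and z of pack in the frame of caddy_floor between -0.006 and 0.006 m and x of pack in the frame of caddy_floor between -0.03 and 0.03 m and y of pack in the frame of caddy_floor between -0.077 and 0.077 m and z of bottle in the frame of caddy_floor between -0.006 and 0.006 m and x of bottle in the frame of caddy_floor between -0.03 and 0.03 m and y of bottle in the frame of caddy_floor between -0.077 and 0.077 m); the robot touches nothing.
It fails at once if the copper-coloured bowl: pushed more than 25 mm from the starting place (distance of bowl from where it was at the start of the episode above 0.025 m).
It fails at once if the gate keys: pushed more than 25 mm from the starting place (distance of keys from where it was at the start of the episode above 0.025 m).
It fails at once if the padlock: pushed more than 25 mm from the starting place (distance of padlock from where it was at the start of the episode above 0.025 m).
It fails at once if the light, the pack or the bottle is dropped or slammed into the caddy (faster than 0.7 m/s over the caddy with its underside under 90 mm) ((horizontal distance between light and caddy_floor below 0.08 m and height (world z) of light below 0.09 m and linear speed of light above 0.7 m/s) or (horizontal distance between pack and caddy_floor below 0.08 m and height (world z) of pack below 0.09 m and linear speed of pack above 0.7 m/s) or (horizontal distance between bottle and caddy_floor below 0.08 m and height (world z) of bottle below 0.09 m and linear speed of bottle above 0.7 m/s)).
It also fails if it takes over 72 s, if anything falls off the work surface, if the arm or the gripper's body presses on something with over 40 N, if the wrist force passes 120 N, or if a joint passes its speed limit or range.

### The arm

A 6-joint arm with a two-finger parallel gripper is mounted at the origin on the work surface. World frame = base frame: x ahead of the robot, y to its left, z up, the work surface at z = 0. Lengths are in mm, angles in rad, forces in N, time in s.
With the tool pointing down it reaches from about 400 to 825 mm from the base axis. Payload 7 kg.
Tool frame: the origin (TCP) lies at the very end of the fingers, on their centre line; the grasp point (between the pads) lies 19 mm behind it; z points along the fingers, y is the direction in which the jaws open and shut (so a half turn about z gives the same grasp; the last joint's range is limited). The gripper opens to 88 mm and grips with 3 to 60 N. Pads are 19 mm wide; open, the fingers measure 130 mm over their backs; the gripper's body (78 mm by 193 mm) begins 47 mm behind the grasp point.
Start: joints at [0.288, 0.359, 0.012, 0, -1.224, -0.288], TCP at [674.978, -0.019, 226.561] pointing down, gripper open.
Joint ranges: [-3.07, 3.07], [-1.43, 2.12], [-1.02, 1.25], [-3.03, 1.67], [-3.05, -0], [-3.03, 3.03]. Speed limits (rad/s): [2.39, 2.39, 3.01, 3.14, 3.14, 3.14].

### API

Orientations are given as a unit quaternion [x, y, z, w].
In Python, from plant import bot gives the robot as it stands. Calls block until the motion is done:
- bot.move_ptp(position, orientation): joint-space move of the TCP to a pose.
- bot.line_to(position, velocity=150, ori=None): straight line of the TCP; ori=None keeps the orientation; velocity is the mean speed in mm/s.
- bot.move_joints(angles): joint-space move.
- bot.move_gripper(opening, force=None): finger opening in mm; force is the grip in N (None keeps the last); returns when the fingers have stopped.
- bot.pause(seconds).
- bot.solve_ik(position, orientation): joint angles nearest the present ones, or None.
- bot.read_state(): the state.
- bot.camera(name): name is "scene" or "side" or "wrist"; returns the picture (400x640x3 uint8, red, green, blue); there is no depth.
- bot.get_calibration(name): a dict with "fx", "fy", "cx", "cy" (pixels), "view" (4x4, takes a point from world to camera coordinates); the wrist camera has in their place "T_tool_cam" (4x4, takes a point from camera to tool coordinates, whose origin is the TCP and whose axes are the flange's). Camera axes: x right, y up, looking along -z (the intrinsics and any distortion apply to the point x, -y, -z); pixel columns grow to the right and rows downward; lengths in mm; the calibration is good to about 2 mm. The wrist camera is an equidistant fisheye: a pixel r from the principal point sees the ray r / f radians off the axis. A picture is of the moment at which its call begins: read the wrist's pose just before it. get_calibration takes no time and is no camera call.
A pose or a line that the arm cannot do raises bot.Unreachable and nothing moves.
- bot.close_job(): hands the job in, once; it reports no verdict.
The state is a dict: "t": time; "joint_pos": joint angles; "qvel": joint speeds; "tau": joint torques, N m; "tcp_pos": TCP position; "eef_rot": TCP orientation; "contact_force": force on the tool from outside, world axes, zero at the start; "moment": the same for the moment, N m; "width": finger opening in mm.
Only numpy, scipy, OpenCV 4.12 (cv2) and the standard library are available. Lean on these libraries where they do the work, as an engineer would, in place of code of your own. Each camera call takes 0.05 s, during which the arm holds its last target. There are 200 camera calls.

## Working session

There is one attempt and no reset: what is moved stays moved. The work goes in short steps, each a Python script; the robot and the scene stay as the last script left them, time stands still between calls to the robot, and variables do not carry over. Pictures are saved under pics/ and viewed, about 8 in all and at most 12, crops included, and the job is handed in when it is done.

```bash
ls; mkdir -p pics; python3 - <<'E'
from plant import bot
import cv2,numpy as np
for n in("scene","side"):
    im=bot.camera(n);cv2.imwrite(f"pics/{n}0.png",im[:,:,::-1])
    c=bot.get_calibration(n);print(n,{k:(np.round(v,4).tolist() if k=='view' else v) for k,v in c.items()})
s=bot.read_state();print(s)
im=bot.camera("wrist");cv2.imwrite("pics/wrist0.png",im[:,:,::-1]);print(bot.get_calibration("wrist"))
E
```

```text
pics
scene {'fx': 373.6881485717248, 'fy': 373.6881485717248, 'cx': 320.1340201244954, 'cy': 205.8954000654736, 'view': [[-0.3477, 0.9376, -0.0054, 230.6548], [-0.7145, -0.2613, 0.6491, 421.0642], [0.6071, 0.2295, 0.7607, -1185.301], [0.0, 0.0, 0.0, 1.0]]}
side {'fx': 381.3829947250708, 'fy': 381.3829947250708, 'cx': 316.25402229336316, 'cy': 201.0829533040328, 'view': [[-0.994, -0.1091, 0.0074, 645.0784], [0.0774, -0.654, 0.7525, -63.4593], [-0.0773, 0.7486, 0.6585, -827.8646], [0.0, 0.0, 0.0, 1.0]]}
{'t': 0.1, 'joint_pos': array([ 2.88090884e-01,  3.59319335e-01,  1.11640330e-02, -3.02866428e-04,
       -1.22408773e+00, -2.88127845e-01]), 'qvel': array([ 0.00034694, -0.00137759,  0.00218763,  0.00137246, -0.00057066,
        0.00094408]), 'tau': array([-1.42273191e-03, -5.84165347e+01,  2.93752134e+01,  7.01551259e+00,
        1.01412315e-02, -6.66964229e-05]), 'tcp_pos': array([ 6.74573517e+02, -3.22539540e-02,  2.25720657e+02]), 'eef_rot': array([-7.07057061e-01,  7.07156114e-01,  4.70211428e-04, -5.67816896e-04]), 'contact_force': array([0.2109001 , 0.19970856, 0.17336929]), 'moment': array([ 0.01456831, -0.00678555, -0.01044615]), 'width': 87.52644960732508}
{'fx': 309.70691628693146, 'fy': 309.70691628693146, 'cx': 319.73594251735994, 'cy': 199.4687406134762, 'T_tool_cam': array([[-4.83982319e-04,  9.59279075e-01,  2.82459595e-01,
         7.76252310e+01],
       [ 9.99999883e-01,  4.65925071e-04,  1.31098722e-04,
        -1.46700685e+00],
       [-5.84474654e-06,  2.82459625e-01, -9.59279188e-01,
        -1.58355455e+02],
       [ 0.00000000e+00,  0.00000000e+00,  0.00000000e+00,
         1.00000000e+00]])}
```

View pics/scene0.png

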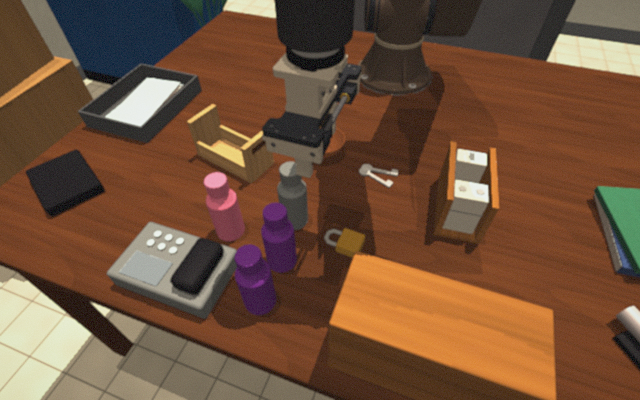

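View pics/side0.png

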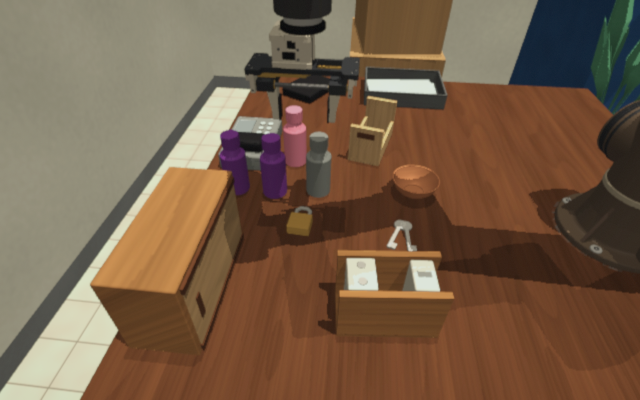

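Candidates in the scene view are the grey bottle (292,197), a pink one (224,207) and purple ones (279,238) and (255,281). I choose the grey one. In the trough, the block with two round terminals (470,190) is the pack, and the one nearer the robot (472,160) is the light. The caddy is at (230,145). Next I'll take one enlarged composite of these.

```bash
python3 - <<'E'
import cv2,numpy as np
def crop(n,x,y,w,h,s): 
    return cv2.resize(cv2.imread(f"pics/{n}0.png")[y:y+h,x:x+w],None,fx=s,fy=s,interpolation=cv2.INTER_CUBIC)
# each 400x300 at 4x => 100x75
a=crop("scene",180,100,100,75,4);b=crop("side",335,90,80,75,4);b=cv2.copyMakeBorder(b,0,0,0,80,0)
c=crop("scene",430,138,80,107,2.8);d=crop("side",330,245,130,96,3);e=crop("scene",265,155,60,80,3)
W=np.zeros((600,800,3),np.uint8)
def put(i,x,y): W[y:y+i.shape[0],x:x+i.shape[1]]=i[:600-y,:800-x]
put(a,0,0);put(b,400,0);put(c,0,300);put(d,225,300);put(e,618,300)
cv2.imwrite("pics/c1.png",W)
E
```

```text
(no output)
```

View pics/c1.png

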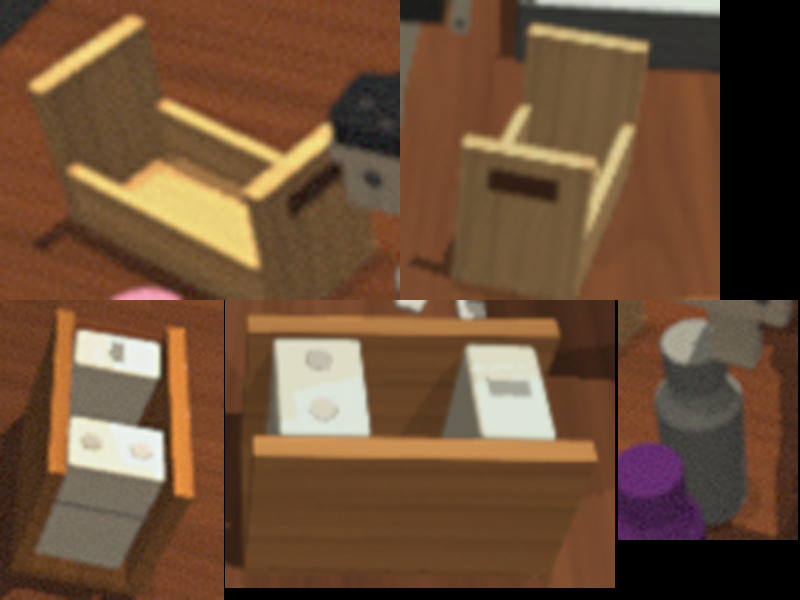

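View pics/wrist0.png

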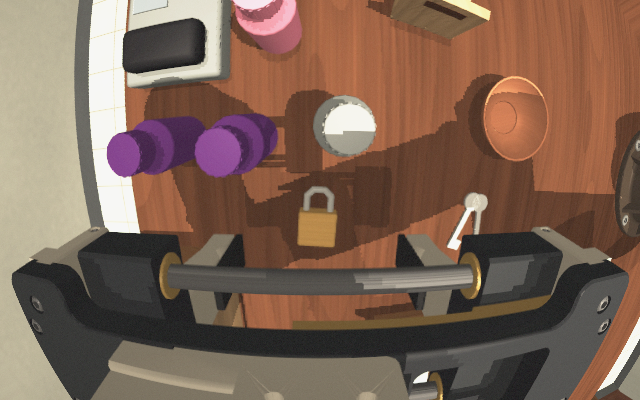

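The composite shows the caddy, the trough with the pack (two round terminals) and light (grey slot on top), and the grey bottle. The wrist view shows the bottle at (345,126), padlock (318,222), keys (468,215) and bowl (515,118). Next I'll fit poses to the corners I read off.

```bash
cat > h.py <<'E'
from plant import bot
import cv2,numpy as np
from scipy.optimize import least_squares
from scipy.spatial.transform import Rotation as R
C={n:bot.get_calibration(n) for n in("scene","side","wrist")}
def proj(n,P,st=None):
    P=np.atleast_2d(P).astype(float); c=C[n]
    if n!="wrist":
        V=np.array(c["view"]); q=P@V[:3,:3].T+V[:3,3]; q=q*[1,-1,-1]
        return np.c_[c["cx"]+c["fx"]*q[:,0]/q[:,2],c["cy"]+c["fy"]*q[:,1]/q[:,2]]
    T=np.eye(4);T[:3,:3]=R.from_quat(st["eef_rot"]).as_matrix();T[:3,3]=st["tcp_pos"]
    V=np.linalg.inv(T@np.array(c["T_tool_cam"])); q=(P@V[:3,:3].T+V[:3,3])*[1,-1,-1]
    r=np.hypot(q[:,0],q[:,1]);k=np.arctan2(r,q[:,2])/np.maximum(r,1e-9)
    return np.c_[c["cx"]+c["fx"]*q[:,0]*k,c["cy"]+c["fy"]*q[:,1]*k]
def fit(obs,x0,yaw=True):
    """obs: (cam,local point,pixel[,state]) ; returns x,y,yaw"""
    def f(p):
        a=p[2] if yaw else 0; M=R.from_euler('z',a).as_matrix()
        return np.concatenate([proj(o[0],M@np.array(o[1],float)+[p[0],p[1],0],o[3] if len(o)>3 else None)[0]-o[2] for o in obs])
    s=least_squares(f,x0,loss='soft_l1'); return s.x,np.abs(s.fun).reshape(-1,2).max(1).round(1)
def down(yaw):
    "tool down, jaws (tool y) along world direction at angle yaw+90deg: yaw=0 -> jaws along +/-y"
    y=np.array([-np.sin(yaw),np.cos(yaw),0]);z=np.array([0,0,-1.]);return R.from_matrix(np.c_[np.cross(y,z),y,z])
def snap(n,name,x=0,y=0,w=640,h=400,s=1):
    st=bot.read_state();im=bot.camera(n)[y:y+h,x:x+w,::-1]
    cv2.imwrite(f"pics/{name}.png",cv2.resize(im,None,fx=s,fy=s,interpolation=cv2.INTER_CUBIC))
    np.save(f"pics/{name}.npy",dict(eef_rot=st["eef_rot"],tcp_pos=st["tcp_pos"]),allow_pickle=True);return st
E
python3 - <<'E'
from h import *
A=lambda u,v:("scene",(180+u/4,100+v/4));B=lambda u,v:("side",(335+(u-400)/4,90+v/4))
c=lambda u,v:("scene",(430+u/2.8,138+(v-300)/2.8));d=lambda u,v:("side",(330+(u-225)/3,245+(v-300)/3))
O=lambda l:[(a[0],p,np.array(a[1])) for p,a in l]
print("caddy",*fit(O([((42,89,103),B(462,143)),((-42,89,103),B(597,167)),((42,-77,103),B(529,35)),((-42,-77,103),B(647,50)),((42,89,0),B(451,277)),((-42,89,0),B(580,299)),
((42,-77,103),A(38,95)),((-42,-77,103),A(145,26)),((-42,-89,103),A(133,16)),((42,-89,103),A(30,84)),((42,77,103),A(247,195)),((42,89,103),A(262,197))]),[550,-250,0]))
print("trough",*fit(O([((-85,-46,112),c(57,311)),((-85,-34,112),c(73,311)),((85,-46,112),c(50,472)),((85,-34,112),c(62,472)),((-85,34,112),c(168,328)),((-85,46,112),c(183,328)),((85,34,112),c(176,497)),((85,46,112),c(192,495)),
((85,-46,112),d(248,318)),((-85,-46,112),d(557,322)),((85,-34,112),d(248,332)),((-85,-34,112),d(558,337)),((85,34,112),d(254,437)),((85,46,112),d(254,454)),((-85,34,112),d(593,441)),((-85,46,112),d(597,461))]),[550,250,0]))
print("light",*fit(O([((-19,-30,108),c(77,331)),((-19,30,108),c(160,342)),((19,30,108),c(160,377)),((19,-30,108),c(73,366)),((19,-30,108),d(466,346)),((-19,-30,108),d(534,346))]),[500,250,0]))
print("pack",*fit(O([((-23,-31,108),c(72,417)),((-23,31,108),c(163,431)),((23,31,108),c(163,480)),((23,-31,108),c(69,465)),((23,-31,108),d(274,340)),((-23,-31,108),d(360,341))]),[580,250,0]))
st=np.array;s0=dict(tcp_pos=[674.57,-.03,225.72],eef_rot=[-7.07057061e-01,7.07156114e-01,4.70211428e-04,-5.67816896e-04])
print("bottle",*fit([("side",(0,0,151),st([318,137.])),("side",(-29,0,50),st([306.,175])),("side",(29,0,50),st([331,172.])),("scene",(0,0,151),st([289,168.5])),("scene",(0,0,0),st([292,222.]))],[650,-100,0],False))
for nm,px,z in(("padlock",(318,222),12),("keys",(468,215),0),("bowl",(515,118),42)):
    print(nm,*fit([("wrist",(0,0,z),st(px),s0)],[600,0,0],False))
E
```

```text
caddy [ 5.24227392e+02 -2.74189921e+02 -2.29324625e-01] [0.  0.6 1.3 0.7 0.5 1.3 1.3 1.6 0.7 0.4 1.7 0.4]
trough [5.01013787e+02 2.62230692e+02 9.68338845e-02] [1.1 0.7 0.8 2.2 1.  0.8 1.5 1.3 1.3 1.2 0.5 0.8 0.8 0.5 0.4 0.6]
light [4.50752077e+02 2.56485184e+02 7.06356465e-02] [1.2 0.4 0.3 1.9 1.2 0.4]
pack [5.48934416e+02 2.65415755e+02 8.78127013e-02] [0.9 0.6 1.  1.1 0.8 0.7]
bottle [654.79486056 -63.20459211   0.        ] [ 1.5 23.2 26.4  0.6  2. ]
padlock [678.02298675  61.98002669   0.        ] [0.]
keys [464.23675146  58.72559135   0.        ] [0.]
bowl [430.26020889 -83.46632195   0.        ] [0.]
```

```bash
python3 - <<'E'
from h import *
t0=bot.read_state()["t"]
bot.move_ptp([545,-130,300],down(np.pi/2).as_quat()); bot.pause(.2); s=snap("wrist","w1");print(s["t"],s["tcp_pos"],s["joint_pos"])
bot.move_ptp([505,120,300],down(-np.pi/2).as_quat()); bot.pause(.2); s=snap("wrist","w2");print(s["t"],s["tcp_pos"],s["joint_pos"])
a=cv2.imread("pics/w1.png");b=cv2.imread("pics/w2.png");cv2.imwrite("pics/w12.png",np.vstack([a[:290],b[:290]]))
E
```

```text
1.1583 [ 545.37587895 -129.44243628  299.10560011] [ 1.16137995e-01  1.31641960e-01 -1.25790634e-01 -9.01569543e-05
 -1.31490641e+00 -1.15309129e-01]
3.6667 [505.05591128 119.83050796 299.98044429] [ 6.11434842e-01  5.80736315e-02 -2.06803526e-01  9.69774915e-06
 -1.30594398e+00  2.52957712e+00]
```

View pics/w12.png

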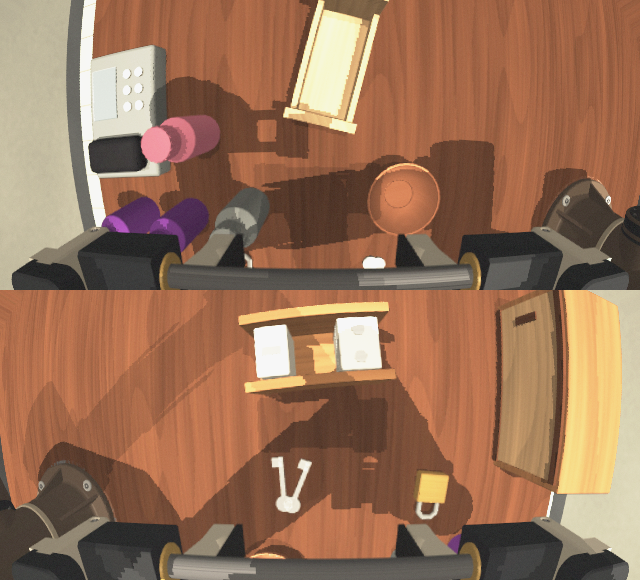

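The top half shows the caddy at (335,60) seen from above, partly cut off. The bottom half shows the trough, with the light at (273,350) and the pack at (358,343). I'll enlarge both.

```bash
python3 - <<'E'
import cv2,numpy as np
a=cv2.imread("pics/w1.png")[0:140,275:395];b=cv2.imread("pics/w2.png")[0:110,235:402]
r=lambda i,s:cv2.resize(i,None,fx=s,fy=s,interpolation=cv2.INTER_CUBIC)
W=np.zeros((420,800,3),np.uint8);x=r(a,3);y=r(b,2.6);W[:x.shape[0],:360]=x;W[:y.shape[0],364:364+y.shape[1]]=y[:,:436]
cv2.imwrite("pics/c2.png",W);print(x.shape,y.shape)
E
```

```text
(420, 360, 3) (286, 434, 3)
```

View pics/c2.png

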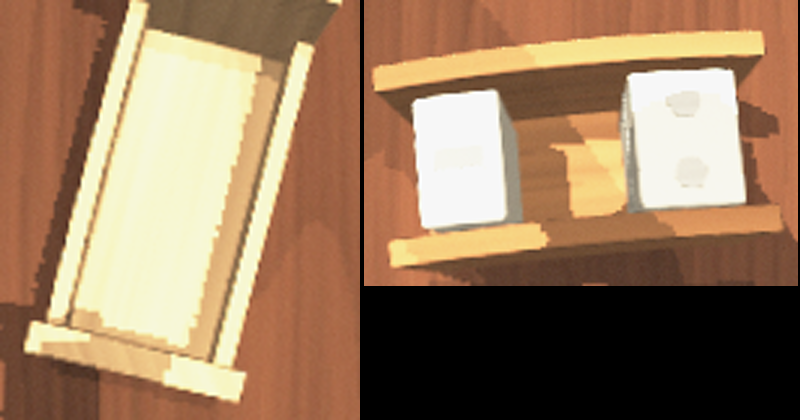

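```bash
python3 - <<'E'
from h import *
s1=np.load("pics/w1.npy",allow_pickle=True).item();s2=np.load("pics/w2.npy",allow_pickle=True).item()
a=lambda u,v:np.array([275+u/3-.33,v/3-.33]);b=lambda u,v:np.array([235+(u-364)/2.6-.3,v/2.6-.3])
C=[((42,89,103),(25,352)),((-42,89,103),(240,401)),((42,77,103),(32,321)),((-42,77,103),(245,373)),((42,77,45),(48,318)),((34,77,45),(68,322)),((-34,77,45),(213,358)),((-42,77,45),(234,365)),((-42,-77,45),(314,45)),((-34,-77,45),(300,40)),((34,-77,8),(147,32))]
print(*fit([("wrist",p,a(*q),s1) for p,q in C],[524,-274,-.23]))
f=lambda w,h,Q:[("wrist",(i*w,j*h,108),b(*q),s2) for (i,j),q in zip([(-1,1),(1,1),(1,-1),(-1,-1)],Q)]
print(*fit(f(19,30,[(413,99),(497,90),(505,220),(422,229)]),[450,256,.08]))
print(*fit(f(23,31,[(628,78),(733,69),(745,204),(635,213)]),[550,265,.08]))
# reach check of orientations
for p,o in (([550,265,80],-np.pi/2+.085),([450,257,80],-np.pi/2+.085),([600,110,80],-np.pi/2),([560,110,200],0),([560,110,200],np.pi),([524,-274,200],-.229),([524,-274,200],np.pi-.229)):
    q=bot.solve_ik(p,down(o).as_quat());print(p,round(o,2),None if q is None else np.round(q,2))
E
```

```text
[ 5.23078639e+02 -2.75354893e+02 -2.42145769e-01] [1.  0.2 0.8 1.  0.9 1.2 1.1 0.6 0.2 0.9 1.5]
[4.52260208e+02 2.53657261e+02 6.42631630e-02] [0.5 0.6 0.7 0.7]
[5.50031471e+02 2.61606858e+02 8.57321691e-02] [1.2 0.6 0.9 1.7]
[550, 265, 80] -1.49 [ 0.77  0.38 -0.32  0.   -0.87  2.46]
[450, 257, 80] -1.49 [ 0.9   0.25 -0.52  0.   -0.8   2.33]
[600, 110, 80] -1.57 [ 0.5   0.38 -0.32  0.   -0.87  2.64]
[560, 110, 200] 0 [ 0.54  0.21 -0.26  0.   -1.1  -2.11]
[560, 110, 200] 3.14 [ 0.54  0.21 -0.26  0.   -1.1   1.03]
[524, -274, 200] -0.23 [-0.15  0.24 -0.22  0.   -1.11 -1.65]
[524, -274, 200] 2.91 [-0.15  0.24 -0.22  0.   -1.11  1.49]
```

```bash
cat >> h.py <<'E'
def st(tag):
    s=bot.read_state();print(tag,round(s["t"],1),s["tcp_pos"].round(1),"w",round(s["width"],1),"F",s["contact_force"].round(1))
def fetch(x,y,yaw,op,spot):
    "trough -> regrasp spot -> held by its width, lifted"
    bot.move_gripper(op,30)
    o=down(-np.pi/2+yaw).as_quat()
    bot.move_ptp([x,y,190],o); bot.line_to([x,y,69],120); bot.move_gripper(20,30); st("gripped")
    bot.line_to([x,y,185],150); st("lifted")
    bot.move_ptp([*spot,185],down(-np.pi/2).as_quat()); bot.line_to([*spot,75],150); bot.line_to([*spot,62],40); st("down")
    bot.move_gripper(op,30); bot.line_to([*spot,150],200); bot.move_gripper(86,30)
    bot.move_ptp([*spot,150],down(np.pi).as_quat()); bot.line_to([*spot,60],120); bot.move_gripper(40,30); st("regripped")
    bot.line_to([*spot,170],150); st("lifted2")
E
python3 - <<'E'
from h import *
fetch(550,263,.086,68,(570,125))
s=snap("side","s3",200,20,300,240,2)
E
```

```text
gripped 6.7 [550.  263.1  69.3] w 45.5 F [-1.3 -0.8  2.2]
lifted 7.7 [549.3 262.6 183.7] w 46.1 F [-0.8 -0.8 -3.9]
down 9.6 [569.9 124.9  61.9] w 45.9 F [ 0.7  0.3 -3.9]
regripped 14.2 [570.3 125.3  60.4] w 62.2 F [-0.8  1.4  2.8]
lifted2 15.1 [569.1 124.7 168.7] w 62.2 F [ 0.1  0.2 -3.4]
```

View pics/s3.png

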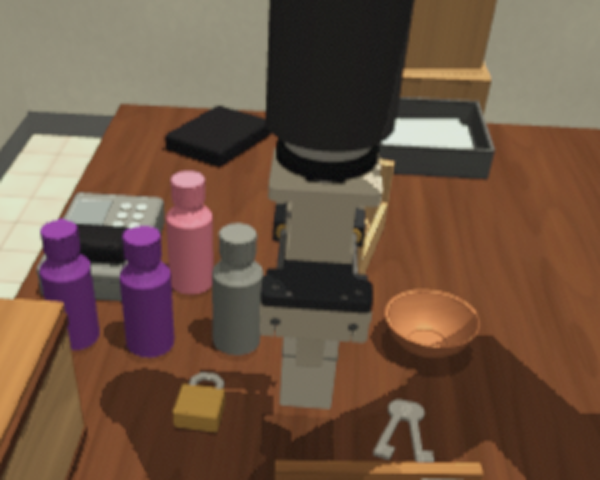

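The pack is held by its width and hangs upright, and the bystanders are undisturbed. Next I hover over the caddy slot and look with the wrist camera.

```bash
cat >> h.py <<'E'
CX,CY,CA=523.4,-275.,-.238
def cad(x,y,z):
    c,s=np.cos(CA),np.sin(CA);return [CX+c*x-s*y,CY+s*x+c*y,z]
QC=down(CA+np.pi/2).as_quat()
E
python3 - <<'E'
from h import *
bot.move_ptp([545,-60,215],QC)
bot.line_to(cad(0,-52,215),250); bot.pause(.3); st("hover")
s=snap("wrist","w4"); 
im=cv2.imread("pics/w4.png")
for p in [(42,-77,103),(-42,-77,103),(42,-89,103),(-42,-89,103),(42,-40,45),(34,-40,45),(-34,-40,45),(-42,-40,45)]:
    u=proj("wrist",cad(*p[:2],p[2]),s)[0];print(p,u.round(1));
    cv2.circle(im,tuple(int(v) for v in u.round()),1,(255,0,255),-1)
cv2.imwrite("pics/w4c.png",cv2.resize(im[0:300,120:520],None,fx=2,fy=2,interpolation=cv2.INTER_NEAREST))
E
```

```text
hover 18.1 [ 511.5 -324.8  215.2] w 61.7 F [ 0.7 -0.2 -3.7]
(42, -77, 103) [271.7 169.9]
(-42, -77, 103) [365.5 169.9]
(42, -89, 103) [271.3 156.6]
(-42, -89, 103) [365.9 156.7]
(42, -40, 45) [280.8 192.8]
(34, -40, 45) [288.  192.8]
(-34, -40, 45) [349.6 192.8]
(-42, -40, 45) [356.8 192.9]
```

View pics/w4c.png

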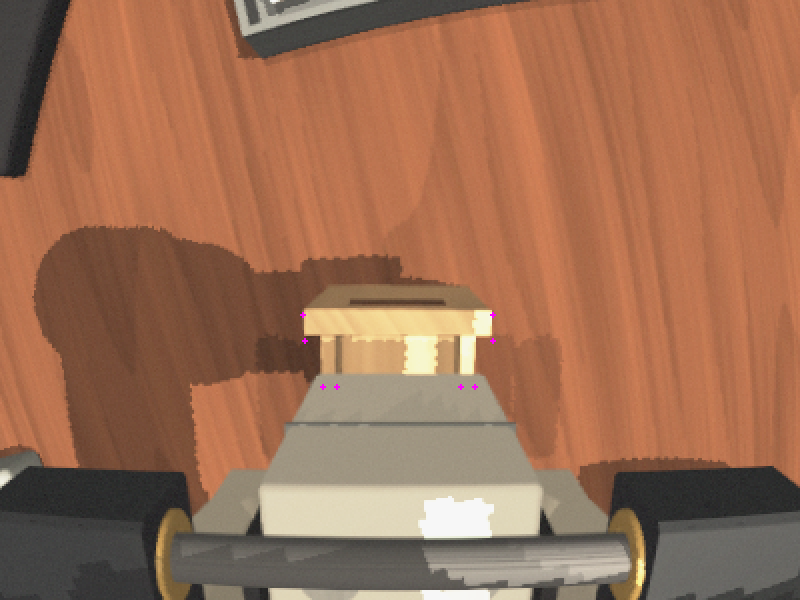

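```bash
python3 - <<'E'
from h import *
s=np.load("pics/w4.npy",allow_pickle=True).item()
T=R.from_quat(s["eef_rot"]).as_matrix()
for l in [(23,31,60.2),(23,-31,60.2),(23,31,-39.8),(23,-31,-39.8)]:
    u=proj("wrist",T@np.array(l)+s["tcp_pos"],s)[0]; print(l,(2*(u-[120,0])+1).round(1))
    u2=proj("wrist",T@(np.array(l)+[1,0,0])+s["tcp_pos"],s)[0]; print((u2-u).round(2)*2)
E
```

```text
(23, 31, 60.2) [490.  373.4]
[ 0.1  -2.66]
(23, -31, 60.2) [320.4 373.4]
[-0.1  -2.66]
(23, 31, -39.8) [553.5 486.5]
[ 0.42 -4.26]
(23, -31, -39.8) [263.4 487. ]
[-0.38 -4.28]
```

```bash
python3 - <<'E'
from h import *
im=cv2.GaussianBlur(cv2.imread("pics/w4.png"),(0,0),.7).astype(float)
def edges(row,lo,hi):
    g=np.abs(np.diff(im[row],axis=0)).sum(1)[lo:hi]
    k=[i for i in range(1,len(g)-1) if g[i]>40 and g[i]>=g[i-1] and g[i]>g[i+1]]
    return [(lo+i+.5,int(g[i])) for i in k]
for r in (158,161,164,175,182,192,200,220,235,246,252): print(r,edges(r,230,410))
s=np.load("pics/w4.npy",allow_pickle=True).item();T=R.from_quat(s["eef_rot"]);print("tool axes",T.as_matrix().round(4).tolist(),s["tcp_pos"])
for l in [(0,0,60),(23,0,60),(23,0,-40)]: print(l,proj("wrist",T.apply(l)+s["tcp_pos"],s)[0].round(1))
E
```

```text
158 [(271.5, 156), (356.5, 55), (365.5, 197)]
161 [(271.5, 165), (355.5, 65), (365.5, 197)]
164 [(271.5, 172), (356.5, 54), (365.5, 156)]
175 [(279.5, 160), (287.5, 69), (290.5, 64), (322.5, 73), (338.5, 99), (346.5, 59), (349.5, 202), (357.5, 175)]
182 [(279.5, 113), (287.5, 72), (290.5, 66), (321.5, 89), (338.5, 88), (346.5, 66), (349.5, 172), (356.5, 162)]
192 [(275.5, 64), (364.5, 47)]
200 [(271.5, 58), (368.5, 42)]
220 [(378.5, 42)]
235 []
246 [(249.5, 76), (390.5, 66)]
252 [(249.5, 97), (331.5, 64), (366.5, 48), (389.5, 65)]
tool axes [[-0.2346, -0.9721, 0.0003], [-0.9721, 0.2346, -0.0001], [-0.0, -0.0003, -1.0]] [ 511.45175551 -324.83442453  215.19319473]
(0, 0, 60) [322.1 216.1]
(23, 0, 60) [322.1 186.2]
(23, 0, -40) [323.9 243.9]
```

```bash
sed -i 's/^CX,CY,CA=.*/CX,CY,CA=524.2,-277.2,-.238/' h.py; cat >> h.py <<'E'
def F(): return bot.read_state()["contact_force"]
def lower(y,z0,z1,x=0,lim=8):
    "slow descent in caddy, stopping on vertical or lateral force; True if it got to z1"
    f0=F(); z=z0
    while z>z1:
        z=max(z-4,z1); bot.line_to(cad(x,y,z),60); d=F()-f0
        if abs(d[2])>lim or np.hypot(d[0],d[1])>lim: print("contact z",z,d.round(1)); return z
    return z
def seek(y,z,step,n,x=0,lim=6):
    "push along caddy y until something is felt"
    ya=np.array([-np.sin(CA),np.cos(CA),0]); f0=F()@ya
    for i in range(n):
        y+=step; bot.line_to(cad(x,y,z),15); bot.pause(.05); f=F()@ya-f0
        if abs(f)>lim: break
    print("seek y",y,"f",round(f,1)); return y
E
python3 - <<'E'
from h import *
y=-51
bot.line_to(cad(0,y,190),100); bot.line_to(cad(0,y,125),100); bot.pause(.2)
print(lower(y,125,70)); st("low")
E
```

```text
70
low 23.0 [ 512.  -326.7   69.8] w 62.1 F [ 0.2  0.2 -3.6]
```

```bash
python3 - <<'E'
from h import *
y=seek(-51,70,-.7,7)
y+=.7
bot.line_to(cad(0,y,68),20); bot.line_to(cad(0,y,67.5),10); st("set"); 
bot.move_gripper(80,30); bot.line_to(cad(0,y,200),180); st("free")
E
```

```text
seek y -54.500000000000014 f 9.9
set 25.0 [ 512.1 -329.1   68.4] w 62.1 F [0.6 7.4 5.1]
free 26.5 [ 510.9 -329.1  198.8] w 79.8 F [-0.9  0.1 -0.2]
```

```bash
python3 - <<'E'
from h import *
fetch(452,255,.067,62,(570,125))
bot.move_ptp([545,-60,215],QC)
y=-9
bot.line_to(cad(0,y,190),300); bot.line_to(cad(0,y,130),120); bot.pause(.2); st("hover")
print(lower(y,130,70,lim=7)); st("low")
E
```

```text
gripped 30.8 [452.  255.   69.3] w 37.8 F [-0.9 -0.3  3.7]
lifted 31.8 [451.3 254.5 183.9] w 37.8 F [ 0.2  0.2 -3.7]
down 33.9 [569.9 124.9  61.8] w 37.6 F [-0.4 -0.2 -2.7]
regripped 38.6 [570.2 125.1  60.3] w 60.1 F [-0.7 -0.1  2.2]
lifted2 39.5 [569.1 124.7 168.8] w 59.7 F [-0.1 -0.5 -3.7]
hover 42.6 [ 522.7 -286.   131. ] w 60.1 F [ 0.2  0.7 -2.7]
70
low 46.3 [ 521.8 -285.9   69.7] w 60.0 F [ 1.3  1.  -3.3]
```

```bash
python3 - <<'E'
from h import *
y=seek(-9,70,-1,6,lim=4)
y+=.5
bot.line_to(cad(0,y,67.5),25); st("set")
bot.move_gripper(78,30); bot.line_to(cad(0,y,215),250)
bot.move_ptp([630,10,250],down(np.pi/2).as_quat()); bot.pause(.15); s=snap("wrist","w5"); st("look")
im=cv2.imread("pics/w5.png")[0:270,160:520];cv2.imwrite("pics/w5c.png",cv2.resize(im,None,fx=2.2,fy=2.2,interpolation=cv2.INTER_CUBIC))
E
```

```text
seek y -12 f 7.5
set 47.5 [ 522.3 -287.9   68.3] w 60.0 F [1.1 6.7 3. ]
look 50.2 [629.8   8.7 250. ] w 77.9 F [-0.5  0.8 -0.1]
```

View pics/w5c.png

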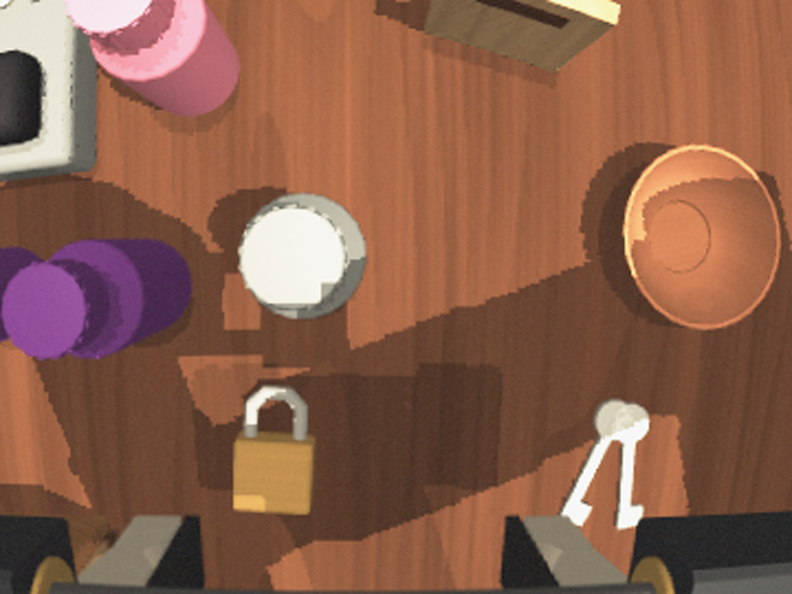

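The grey bottle's cap is centred at (295,255) in the crop with its body just behind it. A purple bottle is at (45,310). The bowl, keys and padlock haven't moved.

```bash
cat > b.py <<'E'
from h import *
C["wrist"]["T_tool_cam"]=np.array(C["wrist"]["T_tool_cam"]); C["wrist"]["T_tool_cam"][1,3]+=1.6
s=np.load("pics/w5.npy",allow_pickle=True).item()
g=lambda u,v:np.array([160+u/2.2-.3,v/2.2-.3])
p,_=fit([("wrist",(0,0,151),g(294.5,255),s)],[655,-63,0],False)
q,_=fit([("wrist",(0,0,151),g(45,310),s)],[655,-63,0],False)
E
python3 - <<'E'
from b import *
r=[fit([("wrist",(0,0,151),g(u,v),s)],[655,-63,0],False)[0][:2].round(1) for u,v in((240,255),(348,255),(295,206),(295,305))]
print(p,q,r)
c=(p-q)[:2];print("offset in tool axes",R.from_quat(QC).as_matrix().T[:2,:2]@c)
E
```

```text
[651.03614887 -65.28203626   0.        ] [753.53727735 -48.12393394   0.        ] [array([671.7, -65.8]), array([631. , -65.1]), array([650.7, -83.8]), array([651.1, -46.3])]
offset in tool axes [40.84005245 95.56658376]
```

```bash
python3 - <<'E'
from b import *
x,y=p[:2]
bot.move_gripper(62,45)
bot.move_ptp([x,y,175],QC); bot.line_to([x,y,123],130); bot.move_gripper(25,45); st("grip")
bot.line_to([x,y,245],170); st("lift")
bot.line_to(cad(0,42,245),220); bot.line_to(cad(0,42,200),120); st("over")
bot.line_to(cad(0,42,165),100)
z=lower(42,165,133,lim=7); st("low")
snap("side","s6",320,70,100,110,5)
E
```

```text
grip 52.3 [651.5 -65.4 123.6] w 39.4 F [-0.5  0.3  3.9]
lift 53.2 [650.1 -65.2 243.2] w 39.5 F [-0.1  0.2 -3.1]
over 54.8 [ 534.6 -236.1  200.2] w 39.4 F [ 0.3 -0.2 -4.3]
low 57.3 [ 533.8 -236.3  132.6] w 39.3 F [-0.1 -0.9 -3.9]
```

View pics/s6.png

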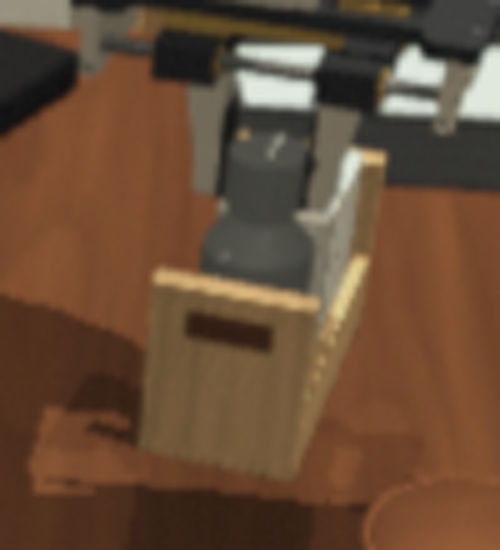

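The bottle is inside the caddy, upright and almost on the floor. I set it down, release and back off.

```bash
python3 - <<'E'
from h import *
bot.line_to(cad(0,42,130.3),15); st("set")
bot.move_gripper(70,45); bot.line_to(cad(0,42,225),150); st("up")
bot.move_ptp([560,-100,300],down(np.pi/2).as_quat()); bot.pause(.15); snap("wrist","w7"); st("look")
a=cv2.imread("pics/w7.png")[0:200,240:440];c=bot.camera("scene")[90:190,175:295,::-1]
cv2.imwrite("pics/f7.png",np.hstack([cv2.resize(a,(380,380)),cv2.resize(c,(420,350),interpolation=2)[:380] if 0 else cv2.copyMakeBorder(cv2.resize(c,(420,350),interpolation=2),0,30,0,0,0)]))
E
```

```text
set 57.7 [ 534.6 -236.6  131.6] w 39.3 F [-2.1  1.   5.2]
up 59.2 [ 533.5 -236.2  224. ] w 70.0 F [ 1.3  0.7 -1.2]
look 60.1 [ 559.5 -100.8  299. ] w 70.0 F [-0.2 -0.   0.1]
```

View pics/f7.png

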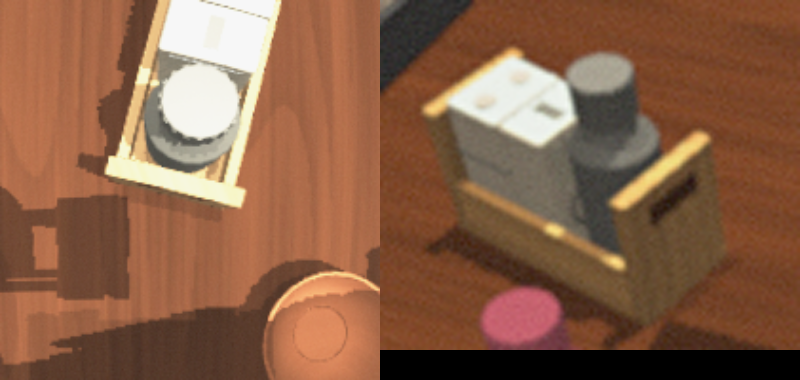

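The pack, light and bottle all stand upright side by side on the caddy floor, and the arm is clear.

```bash
python3 -c "
from plant import bot
print(bot.close_job())"
```

```text
the job is handed in; nothing more can be done
None
```

I packed the battery pack, the light and the grey bottle into the caddy in a row and handed the job in. The last clock reading before hand-in was 60.1 s of the 72 s allowed. The interface reports no verdict, so I don't know how it was judged.

- **How it was packed:** I lifted the pack and light out of the trough by their thickness, set each on the console, and regripped it by its width. Each was lowered slowly and nudged until I felt contact, the pack against the end board and the light against the pack. The bottle went in last, held by its cap.
- **Last checks:** The final wrist and scene pictures show all three upright, side by side and inside the caddy. Each was held down at floor height with a few newtons of floor contact (3 to 5 N) before release, and the arm was clear with the gripper empty. The bowl showed no sign of having moved in the last pictures. The keys and padlock were last seen undisturbed just before the bottle was picked up, and nothing went near them after that.
- **What disagreed:** The wrist camera's calibration was about 1.6 mm off sideways. My first caddy estimates also differed from the close look by 2 to 3 mm. I corrected both, and feeling for the end board agreed with the corrected position to about 1 mm.

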